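Reset the tripped wax heater

TASK

The cut-out of the wax heater has tripped. With the fingertips only, push the little steel cover aside until the well under it is clear, reach down into the well and press the sunken reset key right down, keep it down for about a second and let it come up again, then push the cover back until it closes fully over the well so that no wax drips in. Grasp and lift nothing, and leave the thermostat dial, the pot lid and everything else standing about as they are.

Things in the scene. Friction and masses are not known exactly. Their poses are not given: they have to be found in the camera images.
- heater: Wax heater, a fixed white cabinet 240 (x) by 380 (y) by 115 mm high. Origin: centre of its underside, on the table; x points to its back (away from the robot), y to its left (pot side), z up. 'Heater frame' below means this, in mm. Flat top (deck) at z = 115. Pot: centre (0, 90), steel rim of radius 88, 8 above the deck. Controls at y below 0; right edge at y = -190.
- well_mouth (a point): Centre of the round reset well at deck level: heater frame (-43, -85, 115). The well is 54 mm in diameter, straight-sided, 30 mm deep, with a flat floor.
- key_top (a point): Centre of the top of the reset key, a black round button 24 mm in diameter on the axis of the well. At rest its top is 20 mm below the deck (10 mm above the well floor, z = 95); it travels 5 mm straight down. Moves with the key.
- reset_key (a joint): Travel of the reset key in m: 0 up, 0.005 fully down. Sprung: it starts to move at 2.5 N, is fully down at 5 N and comes up by itself.
- cover_pivot (a point): Axis of the cover's vertical pivot screw, at deck level: heater frame (5, -85, 115), 48 mm behind the centre of the well. The screw head stands 7 mm above the deck.
- cover_peg (a point): Centre of the top of the cover's push peg: an upright round steel peg 12 mm in diameter, 18 mm tall above the cover, 70 mm from the pivot axis, top 22 mm above the deck (z = 137). Moves with the cover.
- well_cover (a joint): Angle (rad) of the swivel cover: steel disc, radius 33, centre 48 mm from the pivot, its top 4 mm above the deck. 0: closed at its stop, over the well, peg straight in front (-x) of the pivot. Grows anticlockwise seen from above, peg swinging to the heater's right (-y); stop at 1.7. Well clear from 1.35. Starts at 0 to 0.25. Takes about 0.6 N at the peg; stays where left.
- dial_mark (a point): Pointer mark near the edge of the top of the thermostat dial, 15 mm from its axis. The dial is a black knob 42 mm in diameter, 21 mm high, axis at heater frame (83, -75), on the deck behind the cover pivot; it turns easily. Leave its setting alone.
- pot_lid: Loose round steel lid on the pot, radius 84, with a black knob, 33 mm high overall (its top 41 mm above the deck). Origin at the centre of its underside.
- tealight: Empty aluminium tealight cup, loose, 38 mm in diameter, 16 mm high, standing on the front of the deck at the left of the cover. Origin at the centre of its underside.
- jug: Steel wax pouring jug, loose, 92 mm in diameter, 125 mm high, with a black handle, on the table at the right of the heater. Origin at the centre of its underside.
- paper_cup: Brown paper cup, 76 mm across the rim, 95 mm high, on the table. Origin at the centre of its underside.
- rolled_candle: Rolled beeswax candle lying on the table, 120 mm long, 32 mm in diameter. Origin underneath its middle, x along it.
- candle_mould: Aluminium candle mould, an upright cylinder 54 mm in diameter, 100 mm high, on the table. Origin at the centre of its underside.
- stirring_spoon: Wooden stirring spoon lying on the table, 240 mm long, x along it.
- glass_jar: Empty glass candle jar, 72 mm in diameter, 80 mm high, on the table. Origin at the centre of its underside.

How it is judged:
By the outcome, as a careful person would: the job done as asked, in the order asked, and still so for the second after the job is handed in, with the robot touching nothing.
It also fails if it takes over 59 s, if anything falls off the work surface, if the arm or the gripper's body presses on something with over 40 N, if the wrist force passes 120 N, or if a joint passes its speed limit or range.

ROBOT

A 7-joint arm with a two-finger parallel gripper is mounted at the origin on the work surface. World frame = base frame: x ahead of the robot, y to its left, z up, the work surface at z = 0. Lengths are in m, angles in rad, forces in N, time in s.
With the tool pointing down it reaches from about 0.4 to 0.9 m from the base axis. Payload 5.6 kg.
Tool frame: the origin (TCP) lies midway between the tips of the shut fingers; the grasp point (between the pads) lies 19 mm behind it; z points along the fingers, y is the direction in which the jaws open and shut (so a half turn about z gives the same grasp; the last joint's range is limited). The gripper opens to 92 mm and grips with 3 to 60 N. Pads are 20 mm wide; open, the fingers measure 128 mm over their backs; the gripper's body (75 mm by 189 mm) begins 69 mm behind the grasp point.
Start: joints at [-1.358, 0.468, -0.012, 1.603, 0.006, 1.071, -0.056], TCP at [0.165, 0.629, 0.215] pointing down, gripper open.
Joint ranges: [-2.53, 2.53], [-0.31, 2.02], [-1.57, 1.55], [0.28, 2.44], [-1.29, 4.43], [0.15, 1.84], [-2.92, 2.92]. Speed limits (rad/s): [2.57, 2.57, 3.14, 3.14, 3.14, 3.14, 3.14].

INTERFACE

Orientations are given as a unit quaternion [w, x, y, z].
In Python, from bench import env, snapshot, recognise gives the robot as it stands. The module is installed in compiled form; this text tells all that it offers.
- The arm moves only by the shell command python3 -m pendant 'ROWS' [FORCE]. ROWS is JSON, a list of rows, each an object of numbers: "fingers": the opening in per cent of the stroke, from 0 (shut) to 100 (fully open); "dx", "dy", "dz": the shift along the world's x, y, z in cm; "wx", "wy", "wz": the turn, a rotation vector about the world's x, y, z in rad. A call has 1 to 8 rows; each row shifts and turns the pose as measured when the row begins; what a row does not reach is not made up. A row lasts 1/12 s, in which the tool goes at most 41.7 mm and 7.16 degrees, less where a joint would pass 70% of its speed; a pose out of reach is approached as far as the arm can. A call with a gripper value outside its range is refused whole. The fingers move at their own pace and stop on an object; FORCE is the grip in N (left out, the last holds). Time passes only in rows, so rows that do not move let the fingers close. It gives the time, the measured TCP pose, the force and the opening at its end, in the units of the state.
- env.get_state(): the state, without advancing time (a new reading comes with each control period).
- snapshot(name): name is "scene" or "top"; returns a dict with "pixels" (480x640x3 uint8, blue, green, red), "depth" (480x640 float32, m along the optical axis (not along the pixel's ray), 0 where there is no reading), "fx", "fy", "cx", "cy" (pixels), "camera_from_world" (4x4, takes a point from world to camera coordinates). Camera axes: x right, y down, z forward; pixel columns grow to the right and rows downward; lengths in m; the calibration is good to about 2 mm. A picture is of the moment at which its call begins.
- env.hand_in(): hands the job in, once; it reports no verdict.
Trained networks look in the newest picture that a camera, given by its name, has taken for a name from the list of things; names that differ only in an ending like _2 or _b are one class to them, and where a whole thing is asked for, a point or a joint stands for the part that bears it (a point fixed in the world has none). Each returns a list of dicts, best first, with "conf" (0 to 1); they miss things now and then, are a little off and sometimes report something else, mostly with a low value. They report only what shows in the picture. A call takes as long as a camera call.
- recognise(camera, thing): "xy" ([column, row] in pixels, amid what is visible of it).
The state is a dict: "clock": time; "joint_pos": joint angles; "joint_velocities": joint speeds; "joint_torque": joint torques, N m; "position": TCP position; "eef_rot": TCP orientation; "ft_force": force on the tool from outside, world axes, zero at the start; "ft_torque": the same for the moment, N m; "width": opening from 0.0 (shut) to 1.0 (fully open).
Only numpy, scipy, OpenCV 4.12 (cv2) and the standard library are available. Lean on these libraries where they do the work, as an engineer would, in place of code of your own. Each camera call takes 0.05 s, during which the arm holds its last target.

## Working session

There is one attempt and no reset: what is moved stays moved. The work goes in short steps, Python scripts to look and compute and a shell command to move; the robot and the scene stay as the last step left them, time stands still between calls to the robot, and variables do not carry over. Pictures are saved under pics/ and viewed, and the job is handed in when it is done.

```bash
mkdir -p pics
cat > h.py <<'E'
import numpy as np, cv2
from bench import env, snapshot, recognise
def world(s,u,v,d=None):
    d=s["depth"][int(round(v)),int(round(u))] if d is None else d
    p=np.array([(u-s["cx"])/s["fx"]*d,(v-s["cy"])/s["fy"]*d,d,1])
    return (np.linalg.inv(s["camera_from_world"])@p)[:3]
def ray_z(s,u,v,z):
    T=np.linalg.inv(s["camera_from_world"]); o=T[:3,3]
    r=T[:3,:3]@np.array([(u-s["cx"])/s["fx"],(v-s["cy"])/s["fy"],1]); return o+r*(z-o[2])/r[2]
def proj(s,p):
    c=s["camera_from_world"]@np.append(p,1); return c[0]/c[2]*s["fx"]+s["cx"],c[1]/c[2]*s["fy"]+s["cy"]
E
python3 - <<'E'
from h import *
for n in ("top","scene"):
    s=snapshot(n); cv2.imwrite(f"pics/{n}0.png",s["pixels"])
    T=np.linalg.inv(s["camera_from_world"]);print(n,s["fx"],T[:3,3].round(3),T[:3,2].round(2))
    for t in ["heater","cover_peg","well_cover","dial_mark","pot_lid","tealight","jug","paper_cup"]:
        r=recognise(n,t)[:2]
        print(t,[(np.round(q["xy"]),round(q["conf"],2),world(s,*q["xy"]).round(3)) for q in r])
print(env.get_state())
E
```

```text
top 490.0825826078732 [ 0.51  -0.022  1.392] [ 0.06  0.02 -1.  ]
heater [(array([251., 218.]), 0.59, array([0.633, 0.173, 0.156]))]
cover_peg [(array([318., 243.]), 0.81, array([0.571, 0.001, 0.12 ]))]
well_cover [(array([317., 245.]), 0.67, array([0.566, 0.005, 0.117]))]
dial_mark [(array([321., 201.]), 0.77, array([ 0.679, -0.004,  0.139]))]
pot_lid [(array([251., 220.]), 0.69, array([0.626, 0.174, 0.157])), (array([302., 230.]), 0.59, array([0.607, 0.044, 0.109]))]
tealight [(array([278., 254.]), 0.72, array([0.543, 0.105, 0.123])), (array([142., 311.]), 0.16, array([ 0.377,  0.502, -0.002]))]
jug [(array([406., 234.]), 0.83, array([ 0.607, -0.244,  0.006])), (array([316., 242.]), 0.58, array([0.574, 0.008, 0.123]))]
paper_cup [(array([519., 245.]), 0.89, array([ 0.579, -0.557,  0.014])), (array([306., 234.]), 0.62, array([0.596, 0.035, 0.118]))]
scene 546.06900208294 [ 1.362 -0.219  1.152] [-0.6   0.14 -0.79]
heater [(array([345., 275.]), 0.83, array([0.674, 0.026, 0.115]))]
cover_peg [(array([327., 236.]), 0.96, array([0.555, 0.014, 0.117]))]
well_cover [(array([326., 240.]), 0.
[... 475 characters left out ...]
ay([-1.35801839,  0.46746807, -0.01160395,  1.60270838,  0.00600456,
        1.07141007, -0.05629031]), 'joint_velocities': array([-1.12957509e-03,  1.35863498e-03,  1.82928606e-04, -2.72349761e-04,
       -1.12584015e-04,  6.00438914e-04,  9.82882026e-05]), 'joint_torque': array([ 4.77332142e-04, -5.20401835e+01, -1.22271240e-02, -2.44048029e+01,
       -5.66421845e-02,  1.15549879e-02,  2.08798235e-05]), 'position': array([0.16449053, 0.62884438, 0.21460962]), 'eef_rot': array([2.26074282e-05, 1.27568360e-01, 9.91829780e-01, 1.87693047e-05]), 'ft_force': array([ 0.01284573,  0.17642639, -0.31515183]), 'ft_torque': array([-0.02409748, -0.03839494, -0.01868432]), 'width': 1.0018138545299948}
```

Run:
```python
from h import *
a=cv2.imread("pics/top0.png");cv2.imwrite("pics/topz.png",cv2.resize(a[165:315,180:440],None,fx=3,fy=3,interpolation=cv2.INTER_CUBIC))
a=cv2.imread("pics/scene0.png");cv2.imwrite("pics/scenez.png",cv2.resize(a[170:350,200:460],None,fx=3,fy=3,interpolation=cv2.INTER_CUBIC))
```

```text
(no output)
```

View pics/top0.png

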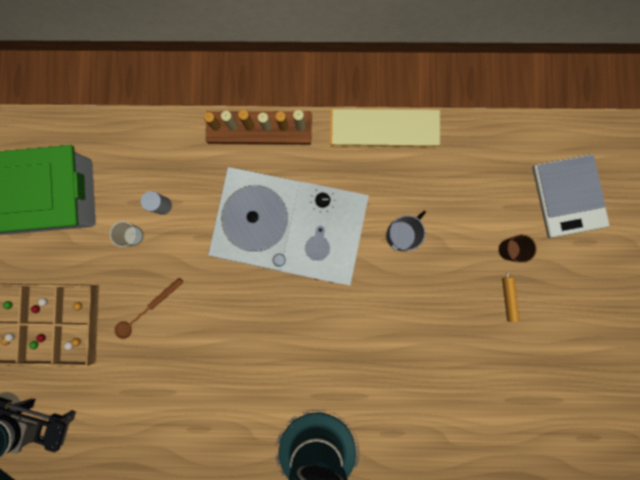

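View pics/topz.png

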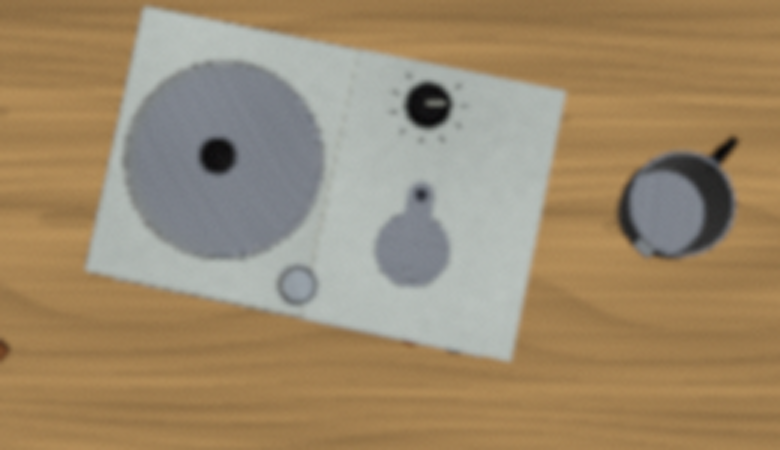

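View pics/scenez.png

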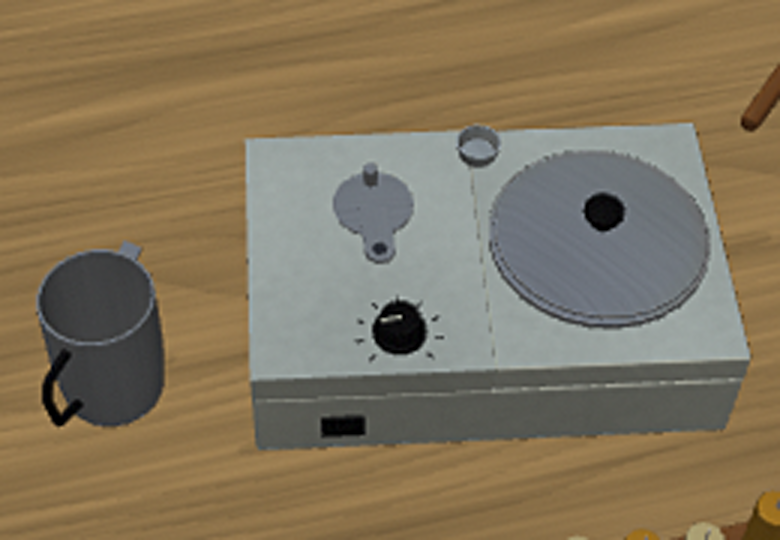

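```bash
cat >> h.py <<'E'
def deck(s,n):
    # segment deck by depth, fit rectangle in world xy via z=0.115
    v,u=np.mgrid[0:480,0:640]; d=s["depth"]
    p=np.stack([(u-s["cx"])/s["fx"]*d,(v-s["cy"])/s["fy"]*d,d,np.ones_like(d)],-1)@np.linalg.inv(s["camera_from_world"]).T
    m=((p[...,2]>0.1)&(p[...,2]<0.175)&(d>0)&(p[...,0]>.42)&(p[...,0]<.8)&(p[...,1]>-.17)&(p[...,1]<.33)).astype(np.uint8)
    k,l,st,_=cv2.connectedComponentsWithStats(m); m=(l==1+np.argmax(st[1:,4])).astype(np.uint8)
    c=max(cv2.findContours(m,cv2.RETR_EXTERNAL,cv2.CHAIN_APPROX_NONE)[0],key=cv2.contourArea)[:,0]
    w=np.array([ray_z(s,a,b,.115)[:2] for a,b in c],np.float32)
    return m,w,cv2.minAreaRect(w*1000),p
E
python3 - <<'E'
from h import *
for n in ("top","scene"):
    s=snapshot(n); m,w,r,p=deck(s,n); print(n,r, 'deckz',np.median(p[...,2][m>0]))
    z=p[...,2]
    if n=="top":
        for (u,v) in [(321,201),(250,216)]: pass
    b=cv2.boxPoints(r)/1000; print(b.round(4))
    im=s["pixels"].copy()
    for q in b: cv2.circle(im,tuple(int(round(t)) for t in proj(s,[*q,.115])),2,(0,0,255),-1)
    cv2.imwrite(f"pics/deck_{n}.png",cv2.resize(im[150:370,180:460],None,fx=2.7,fy=2.7))
    # screw, dial, lid knob pixels
    g={"top":dict(screw=(180+420/3,165+195/3,.122),dial=(180+428/3,165+105/3,.136),knob=(180+217/3,165+156/3,.156),peg=None,disc=(180+412/3,165+248/3,.119)),
       "scene":dict(screw=(200+379/3,170+248/3,.122),dial=(200+400/3,170+324/3,.136),knob=(200+604/3,170+208/3,.156),peg=(200+370/3,170+167/3,.137))}[n]
    for k,q in g.items():
        if q: print(k,ray_z(s,*q).round(4))
E
```

```text
top ((617.4170532226562, 82.6576919555664), (379.4798278808594, 241.28814697265625), 79.05462646484375) deckz 0.11741952911758835
[[ 0.4629 -0.0807]
 [ 0.6998 -0.1265]
 [ 0.7719  0.246 ]
 [ 0.535   0.2919]]
screw [ 0.6057 -0.0026  0.122 ]
dial [ 0.6824 -0.0085  0.136 ]
knob [0.634  0.1694 0.156 ]
disc [0.5598 0.0037 0.119 ]
scene ((619.3869018554688, 81.99809265136719), (379.2817687988281, 255.1393585205078), 78.85894775390625) deckz 0.1170807156341298
[[ 0.4576 -0.0794]
 [ 0.7079 -0.1287]
 [ 0.7812  0.2434]
 [ 0.5309  0.2927]]
screw [ 0.6064 -0.0016  0.122 ]
dial [ 0.6901 -0.0076  0.136 ]
knob [0.6358 0.1712 0.156 ]
peg [0.5358 0.0092 0.137 ]
```

```bash
python3 -m pendant '[{"fingers":0,"dx":2.1,"dy":-3.2,"dz":1,"wz":0.065},{"dx":2.2,"dy":-3.4,"dz":1,"fingers":0},{"dx":2.2,"dy":-3.4,"dz":1,"fingers":0},{"dx":2.2,"dy":-3.4,"fingers":0},{"dx":2.2,"dy":-3.4,"fingers":0},{"dx":2.2,"dy":-3.4,"fingers":0},{"dx":2.2,"dy":-3.4,"fingers":0},{"dx":2.2,"dy":-3.4,"fingers":0}]' 20
```

```text
invalid input at $[0]: expected keys fingers, dx, dy, dz, wx, wy, wz
```

All keys are required in each row.

```bash
python3 -m pendant '[{"fingers":0,"dx":2.1,"dy":-3.2,"dz":1,"wx":0,"wy":0,"wz":0.065},{"fingers":0,"dx":2.2,"dy":-3.4,"dz":1,"wx":0,"wy":0,"wz":0},{"fingers":0,"dx":2.2,"dy":-3.4,"dz":1,"wx":0,"wy":0,"wz":0},{"fingers":0,"dx":2.2,"dy":-3.4,"dz":0,"wx":0,"wy":0,"wz":0},{"fingers":0,"dx":2.2,"dy":-3.4,"dz":0,"wx":0,"wy":0,"wz":0},{"fingers":0,"dx":2.2,"dy":-3.4,"dz":0,"wx":0,"wy":0,"wz":0},{"fingers":0,"dx":2.2,"dy":-3.4,"dz":0,"wx":0,"wy":0,"wz":0},{"fingers":0,"dx":2.2,"dy":-3.4,"dz":0,"wx":0,"wy":0,"wz":0}]' 20
```

```text
clock: 1.67
position: [0.3347, 0.3559, 0.2444]
eef_rot: [-0.002, 0.084, 0.996, 0.002]
ft_force: [1.1, 0.0, 0.1]
width: 0.446
```

```bash
python3 -m pendant '[{"fingers":0,"dx":2.3,"dy":-3.4,"dz":0,"wx":0,"wy":0,"wz":-0.02},{"fingers":0,"dx":2.3,"dy":-3.4,"dz":0,"wx":0,"wy":0,"wz":0},{"fingers":0,"dx":2.3,"dy":-3.4,"dz":0,"wx":0,"wy":0,"wz":0},{"fingers":0,"dx":2.3,"dy":-3.4,"dz":0,"wx":0,"wy":0,"wz":0},{"fingers":0,"dx":2.3,"dy":-3.4,"dz":0,"wx":0,"wy":0,"wz":0},{"fingers":0,"dx":2.3,"dy":-3.4,"dz":0,"wx":0,"wy":0,"wz":0},{"fingers":0,"dx":2.3,"dy":-3.4,"dz":0,"wx":0,"wy":0,"wz":0},{"fingers":0,"dx":2.3,"dy":-3.4,"dz":0,"wx":0,"wy":0,"wz":0}]'
python3 - <<'E'
from h import *
st=env.get_state();print(st["position"],st["eef_rot"],st["joint_pos"].round(2),st["ft_force"])
s=snapshot("scene");print([(q["xy"],q["conf"],ray_z(s,*q["xy"],.123).round(3)) for q in recognise("scene","tealight")[:2]]);
cv2.imwrite("pics/s1.png",s["pixels"])
E
```

```text
clock: 2.33
position: [0.5192, 0.0783, 0.2481]
eef_rot: [0.002, 0.094, 0.996, 0.006]
ft_force: [0.6, 0.7, -0.1]
width: 0.006
[0.51919193 0.0782759  0.24812663] [0.00150709 0.0941365  0.99554237 0.00560694] [-0.51  0.22  0.35  1.89 -0.1   1.04  1.27] [ 0.57666815  0.72629596 -0.07242036]
[([359.5, 219.4], 0.45, array([0.527, 0.105, 0.123]))]
```

View pics/s1.png

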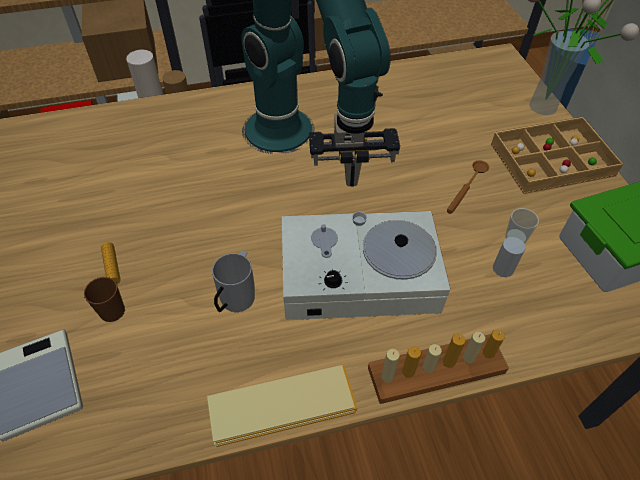

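```bash
python3 -m pendant '[{"fingers":0,"dx":1.2,"dy":-1.5,"dz":-1,"wx":0,"wy":0,"wz":0},{"fingers":0,"dx":1.2,"dy":-1.5,"dz":-2,"wx":0,"wy":0,"wz":0},{"fingers":0,"dx":0,"dy":0,"dz":-3,"wx":0,"wy":0,"wz":0},{"fingers":0,"dx":0,"dy":0,"dz":0,"wx":0,"wy":0,"wz":0},{"fingers":0,"dx":0,"dy":0,"dz":0,"wx":0,"wy":0,"wz":0}]'
python3 - <<'E'
from h import *
s=snapshot("scene")
cv2.imwrite("pics/s2.png",cv2.resize(s["pixels"][100:330,240:480],None,fx=2.5,fy=2.5))
print(env.get_state()["position"])
E
```

```text
clock: 2.85
position: [0.5476, 0.0421, 0.1886]
eef_rot: [0.005, 0.101, 0.995, 0.005]
ft_force: [0.9, -0.0, 0.8]
width: 0.006
[0.54702066 0.04253065 0.18834754]
```

View pics/s2.png

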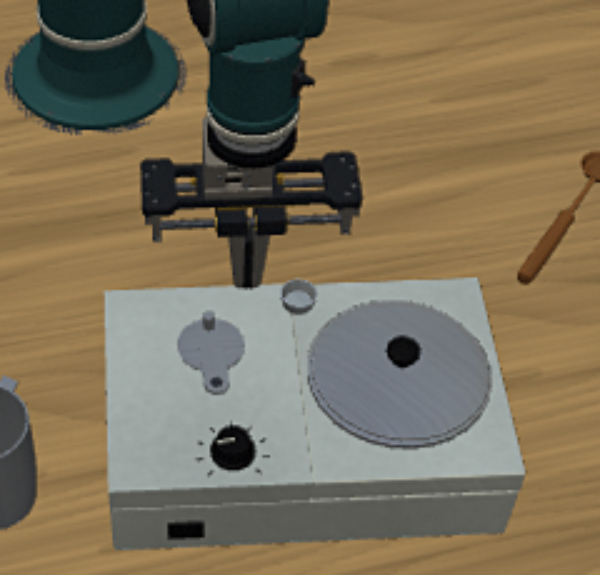

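```bash
python3 -m pendant '[{"fingers":0,"dx":-0.2,"dy":0,"dz":-2,"wx":0,"wy":0,"wz":0},{"fingers":0,"dx":-0.2,"dy":0,"dz":-2,"wx":0,"wy":0,"wz":0},{"fingers":0,"dx":0,"dy":0,"dz":-1.5,"wx":0,"wy":0,"wz":0},{"fingers":0,"dx":0,"dy":0,"dz":-0.4,"wx":0,"wy":0,"wz":0},{"fingers":0,"dx":0,"dy":0,"dz":0,"wx":0,"wy":0,"wz":0},{"fingers":0,"dx":0,"dy":0,"dz":0,"wx":0,"wy":0,"wz":0}]'
python3 - <<'E'
from h import *
s=snapshot("scene")
cv2.imwrite("pics/s3.png",cv2.resize(s["pixels"][180:280,290:410],None,fx=5,fy=5))
E
```

```text
clock: 3.4
position: [0.5467, 0.0493, 0.137]
eef_rot: [0.01, 0.096, 0.995, 0.009]
ft_force: [0.0, -0.1, 0.9]
width: 0.0
```

View pics/s3.png

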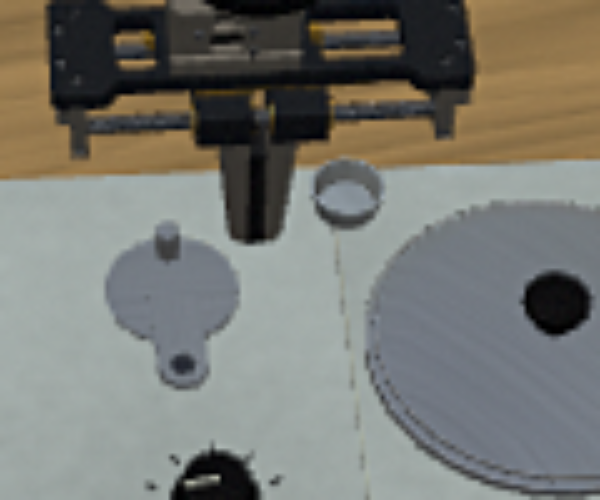

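```bash
cat >> h.py <<'E'
from scipy.spatial.transform import Rotation as R
C=np.array([.6174,.0827]); X=np.array([.9817,-.1902]); Y=np.array([.1902,.9817])
def w2h(p): d=np.array(p[:2])-C; return np.array([d@X,d@Y])*1000
def h2w(a,b): return C+X*a/1000+Y*b/1000
def info():
    st=env.get_state(); q=st["eef_rot"]
    e=(R.from_quat([.0956,.9954,0,0])*R.from_quat([q[1],q[2],q[3],q[0]]).inv()).as_rotvec()
    print("t",st["clock"],"heater",w2h(st["position"]).round(1),"world",st["position"].round(4),"rotcorr",e.round(3),"F",np.round(st["ft_force"],1))
    return st
def arc(th,D):  # finger centre pushing from left(+D) behind peg ; D<0 from other side
    p=np.array([5-70*np.cos(th),-85-70*np.sin(th)]); t=np.array([np.sin(th),-np.cos(th)]); c=p-t*D
    return h2w(*c)
E
python3 - <<'E'
from h import *
info()
print("start",(w2h(h2w(-65,-85+30))),h2w(-65,-60))
prev=None
for th in np.arange(0,1.61,.1):
    a=arc(th,16); print(round(th,2),a.round(4),w2h(a).round(0), None if prev is None else ((a-prev)*100).round(2)); prev=a
E
```

```text
t 3.45 heater [-62.8 -46.1] world [0.547  0.0494 0.1373] rotcorr [-0.016  0.022  0.002] F [-0.3  0.1  0.9]
start [-64.99421045 -54.99510115] [0.5421775 0.036161 ]
0.0 [0.5405 0.0273] [-65. -69.] None
0.1 [0.5379 0.0206] [-66. -76.] [-0.26 -0.67]
0.2 [0.536  0.0137] [-67. -83.] [-0.19 -0.69]
0.3 [0.5348 0.0066] [-67. -90.] [-0.12 -0.71]
0.4 [ 5.343e-01 -5.000e-04] [-66. -98.] [-0.05 -0.72]
0.5 [ 0.5346 -0.0077] [ -64. -105.] [ 0.02 -0.72]
0.6 [ 0.5356 -0.0148] [ -62. -111.] [ 0.1  -0.71]
0.7 [ 0.5372 -0.0218] [ -59. -118.] [ 0.17 -0.7 ]
0.8 [ 0.5396 -0.0286] [ -55. -124.] [ 0.24 -0.68]
0.9 [ 0.5426 -0.0351] [ -51. -130.] [ 0.3  -0.65]
1.0 [ 0.5462 -0.0413] [ -46. -135.] [ 0.37 -0.62]
1.1 [ 0.5505 -0.0471] [ -41. -140.] [ 0.43 -0.58]
1.2 [ 0.5553 -0.0524] [ -35. -144.] [ 0.48 -0.53]
1.3 [ 0.5606 -0.0572] [ -29. -148.] [ 0.53 -0.48]
1.4 [ 0.5664 -0.0615] [ -23. -151.] [ 0.58 -0.43]
1.5 [ 0.5725 -0.0652] [ -16. -154.] [ 0.62 -0.37]
1.6 [ 0.5791 -0.0682] [  -9. -155.] [ 0.65 -0.3 ]
```

Lower to z≈0.125, fix the tilt, and start toward the peg.

```bash
python3 -m pendant '[{"fingers":0,"dx":-0.2,"dy":-0.5,"dz":-0.6,"wx":-0.016,"wy":0.022,"wz":0},{"fingers":0,"dx":-0.2,"dy":-0.4,"dz":-0.5,"wx":0,"wy":0,"wz":0},{"fingers":0,"dx":0,"dy":0,"dz":0,"wx":0,"wy":0,"wz":0}]'
python3 -c "
from h import *
info()"
```

```text
clock: 3.7
position: [0.5446, 0.0404, 0.1286]
eef_rot: [0.002, 0.096, 0.995, 0.0]
ft_force: [-0.2, 0.6, -0.3]
width: 0.002
t 3.7 heater [-63.4 -55.4] world [0.5446 0.0404 0.1286] rotcorr [-0.     0.003  0.001] F [-0.2  0.6 -0.3]
```

```bash
python3 -m pendant '[{"fingers":0,"dx":-0.3,"dy":-0.7,"dz":-0.4,"wx":0,"wy":0,"wz":0},{"fingers":0,"dx":-0.3,"dy":-0.7,"dz":0,"wx":0,"wy":0,"wz":0},{"fingers":0,"dx":-0.2,"dy":-0.7,"dz":0,"wx":0,"wy":0,"wz":0},{"fingers":0,"dx":-0.2,"dy":-0.7,"dz":0,"wx":0,"wy":0,"wz":0},{"fingers":0,"dx":-0.1,"dy":-0.7,"dz":0,"wx":0,"wy":0,"wz":0}]'
python3 - <<'E'
from h import *
info();s=snapshot("scene")
cv2.imwrite("pics/s4.png",cv2.resize(s["pixels"][180:280,290:410],None,fx=5,fy=5))
E
```

```text
clock: 4.12
position: [0.5337, 0.0035, 0.1246]
eef_rot: [0.003, 0.095, 0.995, 0.001]
ft_force: [1.1, 0.8, -0.4]
width: 0.006
t 4.1167 heater [-67.1 -93.6] world [0.5337 0.0035 0.1246] rotcorr [-0.001  0.006 -0.001] F [ 1.1  0.8 -0.4]
```

View pics/s4.png

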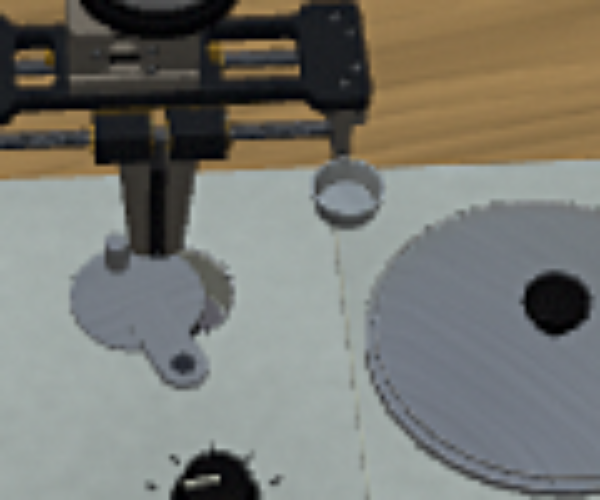

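```bash
python3 -m pendant '[{"fingers":0,"dx":0,"dy":-0.7,"dz":0,"wx":0,"wy":0,"wz":0},{"fingers":0,"dx":0.1,"dy":-0.7,"dz":0,"wx":0,"wy":0,"wz":0},{"fingers":0,"dx":0.1,"dy":-0.7,"dz":0,"wx":0,"wy":0,"wz":0},{"fingers":0,"dx":0.2,"dy":-0.7,"dz":0,"wx":0,"wy":0,"wz":0},{"fingers":0,"dx":0.3,"dy":-0.7,"dz":0,"wx":0,"wy":0,"wz":0},{"fingers":0,"dx":0.3,"dy":-0.6,"dz":0,"wx":0,"wy":0,"wz":0}]'
python3 - <<'E'
from h import *
info();s=snapshot("scene")
cv2.imwrite("pics/s5.png",cv2.resize(s["pixels"][180:280,270:390],None,fx=5,fy=5))
E
```

```text
clock: 4.67
position: [0.5424, -0.0434, 0.1247]
eef_rot: [0.001, 0.096, 0.995, 0.001]
ft_force: [-0.8, 1.9, -0.4]
width: 0.006
t 4.6667 heater [ -49.6 -138. ] world [ 0.5424 -0.0434  0.1247] rotcorr [-0.001  0.003  0.001] F [-0.8  1.9 -0.4]
```

View pics/s5.png

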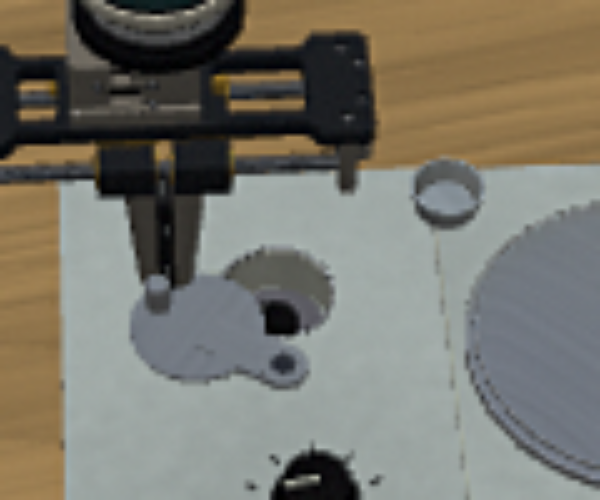

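```bash
python3 -m pendant '[{"fingers":0,"dx":0.6,"dy":-0.5,"dz":0,"wx":0,"wy":0,"wz":0},{"fingers":0,"dx":0.6,"dy":-0.5,"dz":0,"wx":0,"wy":0,"wz":0},{"fingers":0,"dx":0.6,"dy":-0.4,"dz":0,"wx":0,"wy":0,"wz":0},{"fingers":0,"dx":0.7,"dy":-0.4,"dz":0,"wx":0,"wy":0,"wz":0},{"fingers":0,"dx":0.7,"dy":-0.3,"dz":0,"wx":0,"wy":0,"wz":0},{"fingers":0,"dx":0.5,"dy":-0.2,"dz":0,"wx":0,"wy":0,"wz":0},{"fingers":0,"dx":0,"dy":0,"dz":0,"wx":0,"wy":0,"wz":0}]'
python3 - <<'E'
from h import *
info();s=snapshot("scene")
cv2.imwrite("pics/s6.png",cv2.resize(s["pixels"][180:280,270:390],None,fx=5,fy=5))
E
```

```text
clock: 5.3
position: [0.5844, -0.0706, 0.1242]
eef_rot: [0.001, 0.097, 0.995, 0.0]
ft_force: [-0.8, 0.0, -0.3]
width: 0.007
t 5.3 heater [  -3.2 -156.8] world [ 0.5844 -0.0706  0.1242] rotcorr [0.    0.002 0.003] F [-0.8  0.  -0.3]
```

View pics/s6.png

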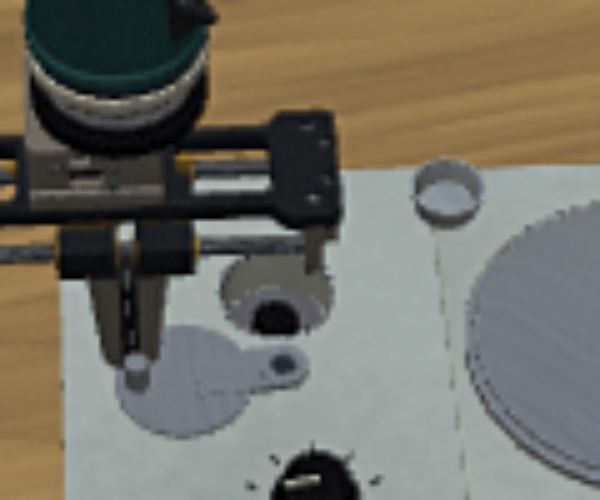

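```bash
python3 -m pendant '[{"fingers":0,"dx":-1.5,"dy":0.3,"dz":0,"wx":0,"wy":0,"wz":0},{"fingers":0,"dx":-1,"dy":0.3,"dz":1.5,"wx":0,"wy":0,"wz":0},{"fingers":0,"dx":0,"dy":2,"dz":2,"wx":0,"wy":0,"wz":0},{"fingers":0,"dx":0,"dy":2.5,"dz":0,"wx":0,"wy":0,"wz":0},{"fingers":0,"dx":0,"dy":2,"dz":0,"wx":0,"wy":0,"wz":0},{"fingers":0,"dx":0,"dy":0,"dz":0,"wx":0,"wy":0,"wz":0},{"fingers":0,"dx":0,"dy":0,"dz":0,"wx":0,"wy":0,"wz":0}]'
python3 - <<'E'
from h import *
info();print(h2w(-43,-85))
for n,b in (("scene",(180,280,270,390)),("top",(200,280,270,366))):
    s=snapshot(n); print(n,[(q["xy"],round(q["conf"],2),ray_z(s,*q["xy"],.095).round(4)) for q in recognise(n,"key_top")[:2]])
    cv2.imwrite(f"pics/{n}7.png",cv2.resize(s["pixels"][b[0]:b[1],b[2]:b[3]],None,fx=5,fy=5))
E
```

```text
clock: 5.93
position: [0.5577, 0.0008, 0.1606]
eef_rot: [0.002, 0.098, 0.995, -0.001]
ft_force: [-0.3, -0.7, 0.3]
width: 0.001
t 5.9333 heater [-43.1 -91.8] world [0.5577 0.0008 0.1606] rotcorr [0.002 0.004 0.005] F [-0.3 -0.7  0.3]
[0.5590199 0.0074341]
scene [([328.0, 242.2], 0.4, array([0.5561, 0.0164, 0.095 ]))]
top []
```

View pics/scene7.png

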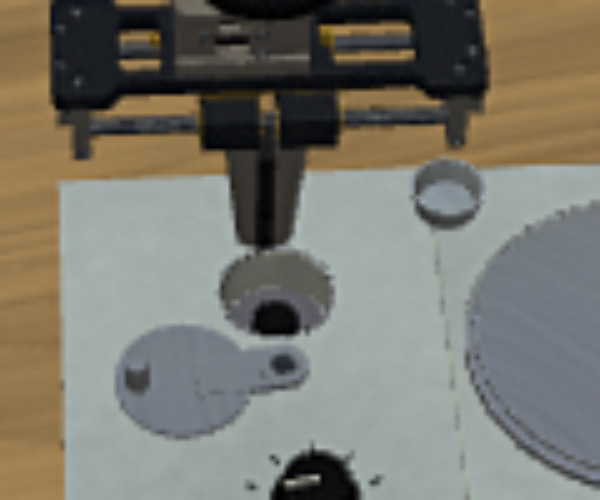

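View pics/top7.png

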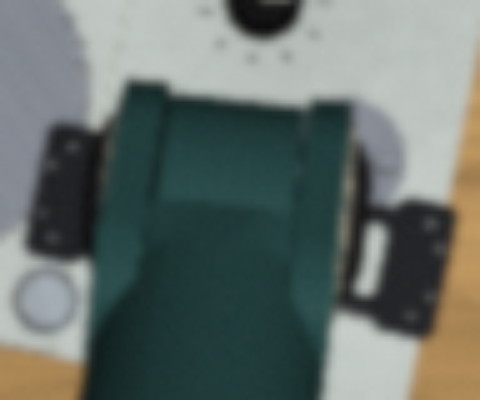

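```bash
python3 -m pendant '[{"fingers":0,"dx":0.1,"dy":0.7,"dz":0,"wx":0,"wy":0,"wz":0.005},{"fingers":0,"dx":0,"dy":0,"dz":-1,"wx":0,"wy":0,"wz":0},{"fingers":0,"dx":0,"dy":0,"dz":-1,"wx":0,"wy":0,"wz":0},{"fingers":0,"dx":0,"dy":0,"dz":0,"wx":0,"wy":0,"wz":0}]'
python3 - <<'E'
from h import *
info();s=snapshot("scene")
print(ray_z(s,325.4,238.4,.115),ray_z(s,325,243.6,.095))
E
```

```text
clock: 6.47
position: [0.5586, 0.0037, 0.138]
eef_rot: [0.002, 0.099, 0.995, -0.002]
ft_force: [-0.6, 0.3, 0.5]
width: 0.003
t 6.4667 heater [-42.7 -88.7] world [0.5586 0.0037 0.138 ] rotcorr [0.004 0.003 0.007] F [-0.6  0.3  0.5]
[0.55841237 0.0088063  0.115     ] [0.5585933  0.00806753 0.095     ]
```

```bash
python3 -m pendant '[{"fingers":0,"dx":0,"dy":0.5,"dz":0,"wx":0.003,"wy":0.003,"wz":0.007},{"fingers":0,"dx":0,"dy":0.1,"dz":-1,"wx":0,"wy":0,"wz":0},{"fingers":0,"dx":0,"dy":0,"dz":-1,"wx":0,"wy":0,"wz":0},{"fingers":0,"dx":0,"dy":0,"dz":-0.8,"wx":0,"wy":0,"wz":0},{"fingers":0,"dx":0,"dy":0,"dz":0,"wx":0,"wy":0,"wz":0}]'
python3 -c "
from h import *
info()"
```

```text
clock: 6.93
position: [0.5588, 0.0098, 0.1073]
eef_rot: [-0.0, 0.096, 0.995, -0.0]
ft_force: [-0.7, 0.6, -0.0]
width: -0.001
t 6.9333 heater [-43.7 -82.8] world [0.5588 0.0098 0.1073] rotcorr [ 0.001 -0.     0.   ] F [-0.7  0.6 -0. ]
```

```bash
python3 -m pendant '[{"fingers":0,"dx":0,"dy":-0.2,"dz":-0.7,"wx":0,"wy":0,"wz":0},{"fingers":0,"dx":0,"dy":0,"dz":-0.6,"wx":0,"wy":0,"wz":0},{"fingers":0,"dx":0,"dy":0,"dz":-0.4,"wx":0,"wy":0,"wz":0},{"fingers":0,"dx":0,"dy":0,"dz":-0.2,"wx":0,"wy":0,"wz":0}]'
python3 -c "
from h import *
info()"
```

```text
clock: 7.27
position: [0.5592, 0.0074, 0.09]
eef_rot: [-0.001, 0.096, 0.995, 0.0]
ft_force: [-12.3, 0.5, 37.5]
width: 0.004
t 7.2667 heater [-42.8 -85. ] world [0.5592 0.0074 0.09  ] rotcorr [-0.001 -0.001  0.001] F [-12.3   0.5  37.5]
```

```bash
python3 -m pendant '[{"fingers":0,"dx":0,"dy":0,"dz":-0.1,"wx":0,"wy":0,"wz":0},{"fingers":0,"dx":0,"dy":0,"dz":-0.1,"wx":0,"wy":0,"wz":0},{"fingers":0,"dx":0,"dy":0,"dz":-0.1,"wx":0,"wy":0,"wz":0}]'
python3 -c "
from h import *
info()"
```

```text
clock: 7.52
position: [0.5591, 0.0074, 0.0904]
eef_rot: [-0.001, 0.096, 0.995, 0.002]
ft_force: [-4.1, -0.0, 10.5]
width: 0.006
t 7.5167 heater [-43. -85.] world [0.5591 0.0074 0.0904] rotcorr [-0.004 -0.002  0.001] F [-4.1 -0.  10.5]
```

```bash
python3 -m pendant '[{"fingers":0,"dx":0,"dy":0,"dz":-0.2,"wx":0,"wy":0,"wz":0},{"fingers":0,"dx":0,"dy":0,"dz":-0.2,"wx":0,"wy":0,"wz":0},{"fingers":0,"dx":0,"dy":0,"dz":-0.2,"wx":0,"wy":0,"wz":0},{"fingers":0,"dx":0,"dy":0,"dz":-0.2,"wx":0,"wy":0,"wz":0}]'
python3 -m pendant '[{"fingers":0,"dx":0,"dy":0,"dz":-0.2,"wx":0,"wy":0,"wz":0},{"fingers":0,"dx":0,"dy":0,"dz":-0.2,"wx":0,"wy":0,"wz":0},{"fingers":0,"dx":0,"dy":0,"dz":-0.2,"wx":0,"wy":0,"wz":0},{"fingers":0,"dx":0,"dy":0,"dz":-0.2,"wx":0,"wy":0,"wz":0},{"fingers":0,"dx":0,"dy":0,"dz":-0.2,"wx":0,"wy":0,"wz":0}]'
```

```text
clock: 7.85
position: [0.5591, 0.0074, 0.0903]
eef_rot: [-0.002, 0.097, 0.995, 0.004]
ft_force: [-6.8, -0.9, 19.0]
width: 0.01
clock: 8.27
position: [0.5591, 0.0074, 0.0903]
eef_rot: [-0.002, 0.097, 0.995, 0.007]
ft_force: [-6.5, 0.5, 18.6]
width: -0.001
```

```bash
python3 -m pendant '[{"fingers":0,"dx":0,"dy":0,"dz":1,"wx":0,"wy":0,"wz":0},{"fingers":0,"dx":0,"dy":0,"dz":1.5,"wx":0,"wy":0,"wz":0},{"fingers":0,"dx":0,"dy":0,"dz":2,"wx":0,"wy":0,"wz":0},{"fingers":0,"dx":0,"dy":0,"dz":2,"wx":0,"wy":0,"wz":0},{"fingers":0,"dx":0,"dy":0,"dz":1,"wx":0,"wy":0,"wz":0},{"fingers":0,"dx":0,"dy":0,"dz":0,"wx":0,"wy":0,"wz":0}]'
python3 - <<'E'
from h import *
info();s=snapshot("scene")
cv2.imwrite("pics/s8.png",cv2.resize(s["pixels"][180:280,270:390],None,fx=5,fy=5))
print([(q["xy"],round(q["conf"],2),w2h(ray_z(s,*q["xy"],.137)).round(1)) for q in recognise("scene","cover_peg")[:2]])
u=(270+135/5,180+368/5); print(w2h(ray_z(s,*u,.137)))
for th in np.arange(1.7,-.01,-.1):print(round(th,1),arc(th,-16).round(4))
E
```

```text
clock: 8.77
position: [0.5596, 0.0067, 0.1689]
eef_rot: [-0.001, 0.098, 0.995, 0.008]
ft_force: [-0.3, 0.3, 0.5]
width: 0.002
t 8.7667 heater [-42.3 -85.6] world [0.5596 0.0067 0.1689] rotcorr [-0.015 -0.     0.004] F [-0.3  0.3  0.5]
[([309.6, 252.8], 0.58, array([  14.9, -125. ])), ([509.3, 255.2], 0.35, array([ 46.6, 338.5]))]
[  15.7165605  -154.43777652]
1.7 [ 0.6178 -0.0726]
1.6 [ 0.6106 -0.0734]
1.5 [ 0.6035 -0.0734]
1.4 [ 0.5963 -0.0728]
1.3 [ 0.5893 -0.0715]
1.2 [ 0.5824 -0.0694]
1.1 [ 0.5757 -0.0667]
1.0 [ 0.5694 -0.0634]
0.9 [ 0.5634 -0.0594]
0.8 [ 0.5579 -0.0548]
0.7 [ 0.5528 -0.0498]
0.6 [ 0.5483 -0.0442]
0.5 [ 0.5443 -0.0382]
0.4 [ 0.541  -0.0318]
0.3 [ 0.5383 -0.0252]
0.2 [ 0.5363 -0.0183]
0.1 [ 0.535  -0.0112]
-0.0 [ 0.5344 -0.0041]
```

View pics/s8.png

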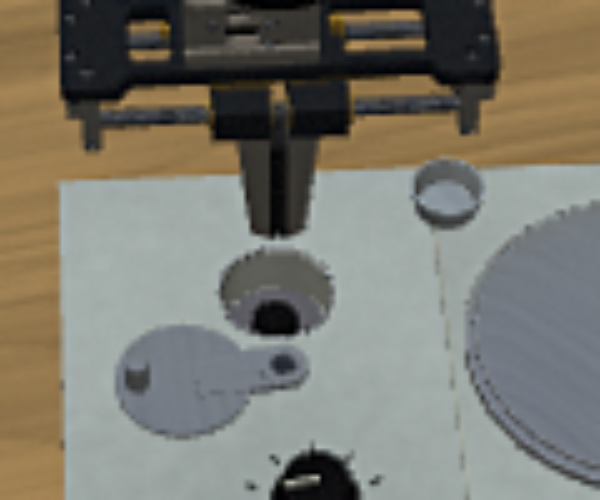

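```bash
python3 -m pendant '[{"fingers":0,"dx":2,"dy":-2.4,"dz":0,"wx":-0.015,"wy":0,"wz":0.004},{"fingers":0,"dx":2,"dy":-2.4,"dz":0,"wx":0,"wy":0,"wz":0},{"fingers":0,"dx":2,"dy":-2.4,"dz":0,"wx":0,"wy":0,"wz":0},{"fingers":0,"dx":0.7,"dy":-0.7,"dz":0,"wx":0,"wy":0,"wz":0},{"fingers":0,"dx":0,"dy":0,"dz":0,"wx":0,"wy":0,"wz":0},{"fingers":0,"dx":0,"dy":0,"dz":0,"wx":0,"wy":0,"wz":0}]'
python3 -c "
from h import *
info();print(h2w(42,-152))"
```

```text
clock: 9.37
position: [0.6223, -0.0724, 0.1578]
eef_rot: [-0.009, 0.093, 0.996, -0.0]
ft_force: [0.0, 0.6, -1.0]
width: 0.009
t 9.3667 heater [  34.4 -151.3] world [ 0.6223 -0.0724  0.1578] rotcorr [-0.001 -0.017 -0.005] F [ 0.   0.6 -1. ]
[ 0.629721  -0.0745068]
```

```bash
python3 -m pendant '[{"fingers":0,"dx":1,"dy":-0.2,"dz":0,"wx":0,"wy":-0.017,"wz":-0.005},{"fingers":0,"dx":0.2,"dy":0,"dz":-1,"wx":0,"wy":0,"wz":0},{"fingers":0,"dx":0,"dy":0,"dz":-1,"wx":0,"wy":0,"wz":0},{"fingers":0,"dx":0,"dy":0,"dz":-0.8,"wx":0,"wy":0,"wz":0},{"fingers":0,"dx":0,"dy":0,"dz":-0.3,"wx":0,"wy":0,"wz":0},{"fingers":0,"dx":0,"dy":0,"dz":0,"wx":0,"wy":0,"wz":0}]'
python3 - <<'E'
from h import *
info();s=snapshot("scene")
cv2.imwrite("pics/s9.png",cv2.resize(s["pixels"][180:280,270:390],None,fx=5,fy=5))
E
```

```text
clock: 9.87
position: [0.6315, -0.0681, 0.1208]
eef_rot: [-0.003, 0.093, 0.996, 0.002]
ft_force: [-0.8, 0.2, -0.6]
width: 0.005
t 9.8667 heater [  42.5 -145.4] world [ 0.6315 -0.0681  0.1208] rotcorr [-0.005 -0.005 -0.005] F [-0.8  0.2 -0.6]
```

View pics/s9.png

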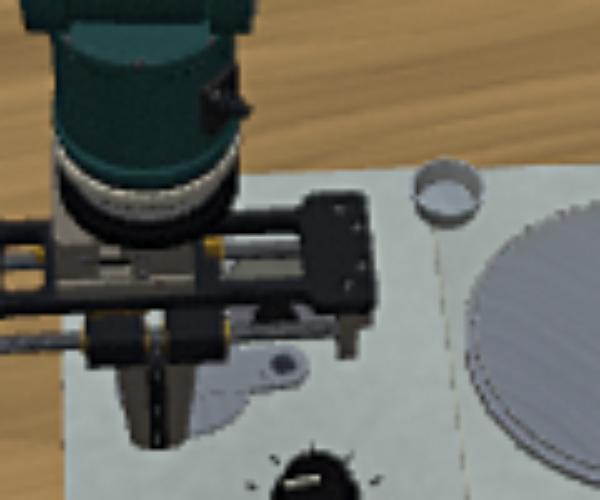

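```bash
python3 -m pendant '[{"fingers":0,"dx":0,"dy":-0.8,"dz":0.4,"wx":-0.005,"wy":-0.005,"wz":-0.005},{"fingers":0,"dx":-0.5,"dy":0,"dz":0.1,"wx":0,"wy":0,"wz":0},{"fingers":0,"dx":-0.5,"dy":0,"dz":0,"wx":0,"wy":0,"wz":0},{"fingers":0,"dx":-0.7,"dy":0,"dz":0,"wx":0,"wy":0,"wz":0}]'
python3 -c "
from h import *
info()"
```

```text
clock: 10.25
position: [0.6148, -0.077, 0.1275]
eef_rot: [0.002, 0.096, 0.995, -0.001]
ft_force: [0.2, 0.3, -0.9]
width: 0.005
t 10.25 heater [  27.8 -157.3] world [ 0.6148 -0.077   0.1275] rotcorr [0.001 0.003 0.   ] F [ 0.2  0.3 -0.9]
```

```bash
python3 -m pendant '[{"fingers":0,"dx":-0.7,"dy":0.1,"dz":-0.2,"wx":0,"wy":0,"wz":0},{"fingers":0,"dx":-0.7,"dy":0.1,"dz":0,"wx":0,"wy":0,"wz":0},{"fingers":0,"dx":-0.7,"dy":0.1,"dz":0,"wx":0,"wy":0,"wz":0},{"fingers":0,"dx":-0.7,"dy":0.2,"dz":0,"wx":0,"wy":0,"wz":0},{"fingers":0,"dx":-0.7,"dy":0.2,"dz":0,"wx":0,"wy":0,"wz":0}]'
python3 - <<'E'
from h import *
info();s=snapshot("scene")
cv2.imwrite("pics/s10.png",cv2.resize(s["pixels"][180:280,270:390],None,fx=5,fy=5))
E
```

```text
clock: 10.67
position: [0.5772, -0.0696, 0.1271]
eef_rot: [0.004, 0.096, 0.995, 0.0]
ft_force: [1.8, 1.0, 0.1]
width: 0.008
t 10.6667 heater [ -10.5 -157.1] world [ 0.5772 -0.0696  0.1271] rotcorr [0.001 0.009 0.001] F [1.8 1.  0.1]
```

View pics/s10.png

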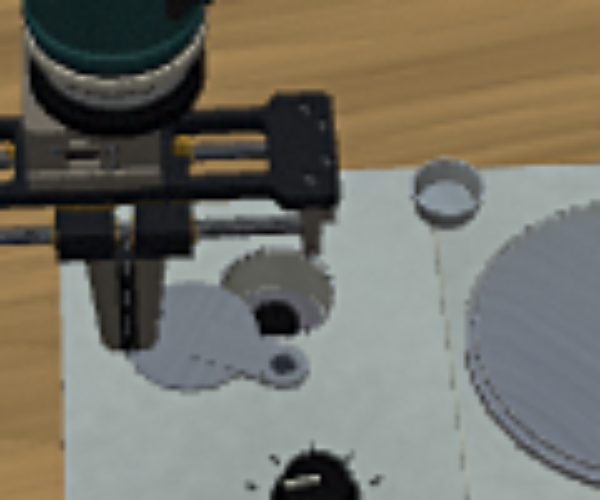

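```bash
python3 -m pendant '[{"fingers":0,"dx":-0.6,"dy":0.4,"dz":-0.1,"wx":0,"wy":0.005,"wz":0},{"fingers":0,"dx":-0.6,"dy":0.5,"dz":0,"wx":0,"wy":0,"wz":0},{"fingers":0,"dx":-0.6,"dy":0.5,"dz":0,"wx":0,"wy":0,"wz":0},{"fingers":0,"dx":-0.5,"dy":0.5,"dz":0,"wx":0,"wy":0,"wz":0},{"fingers":0,"dx":-0.5,"dy":0.6,"dz":0,"wx":0,"wy":0,"wz":0}]'
python3 - <<'E'
from h import *
info();s=snapshot("scene")
cv2.imwrite("pics/s11.png",cv2.resize(s["pixels"][180:280,270:390],None,fx=5,fy=5))
E
```

```text
clock: 11.13
position: [0.5475, -0.0421, 0.1269]
eef_rot: [0.003, 0.096, 0.995, 0.0]
ft_force: [0.9, 0.3, -0.3]
width: 0.005
t 11.1333 heater [ -44.9 -135.8] world [ 0.5475 -0.0421  0.1269] rotcorr [0.    0.007 0.001] F [ 0.9  0.3 -0.3]
```

View pics/s11.png

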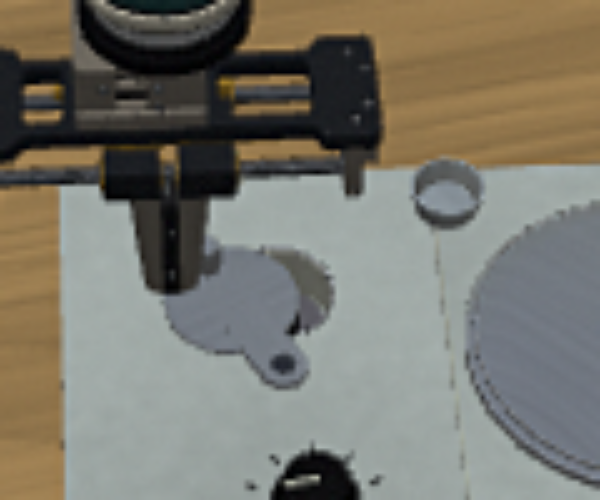

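```bash
python3 -m pendant '[{"fingers":0,"dx":-0.5,"dy":0.6,"dz":-0.1,"wx":0,"wy":0.005,"wz":0},{"fingers":0,"dx":-0.4,"dy":0.6,"dz":0,"wx":0,"wy":0,"wz":0},{"fingers":0,"dx":-0.3,"dy":0.6,"dz":0,"wx":0,"wy":0,"wz":0},{"fingers":0,"dx":-0.2,"dy":0.7,"dz":0,"wx":0,"wy":0,"wz":0},{"fingers":0,"dx":-0.1,"dy":0.6,"dz":0,"wx":0,"wy":0,"wz":0}]'
python3 - <<'E'
from h import *
info();s=snapshot("scene")
cv2.imwrite("pics/s12.png",cv2.resize(s["pixels"][180:280,270:390],None,fx=5,fy=5))
E
```

```text
clock: 11.6
position: [0.5271, -0.0085, 0.1247]
eef_rot: [-0.003, 0.096, 0.995, -0.001]
ft_force: [0.6, -0.7, -0.3]
width: 0.005
t 11.6 heater [ -71.3 -106.7] world [ 0.5271 -0.0085  0.1247] rotcorr [ 0.001 -0.006  0.001] F [ 0.6 -0.7 -0.3]
```

View pics/s12.png

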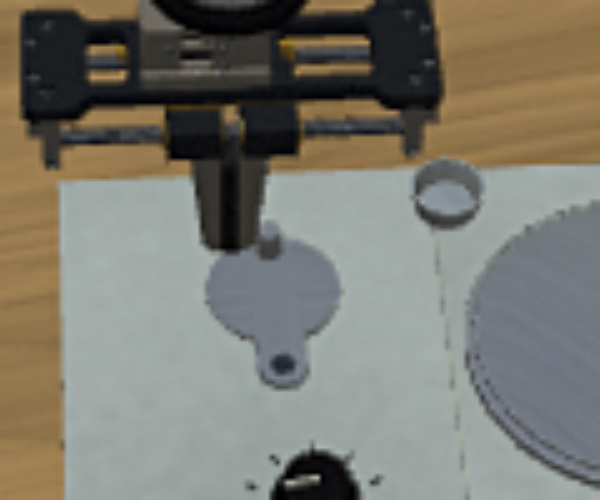

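```bash
python3 -m pendant '[{"fingers":0,"dx":0.3,"dy":0.3,"dz":0,"wx":0,"wy":0,"wz":0},{"fingers":0,"dx":0.1,"dy":0.3,"dz":0,"wx":0,"wy":0,"wz":0},{"fingers":0,"dx":0.1,"dy":0.3,"dz":0,"wx":0,"wy":0,"wz":0},{"fingers":0,"dx":0,"dy":0.2,"dz":0,"wx":0,"wy":0,"wz":0}]'
python3 -c "
from h import *
info()"
```

```text
clock: 11.98
position: [0.5276, -0.0058, 0.1247]
eef_rot: [-0.008, 0.098, 0.995, -0.007]
ft_force: [-0.2, -3.0, 1.6]
width: 0.007
t 11.9833 heater [ -71.3 -103.9] world [ 0.5276 -0.0058  0.1247] rotcorr [ 0.013 -0.017  0.004] F [-0.2 -3.   1.6]
```

```bash
python3 -m pendant '[{"fingers":0,"dx":0,"dy":0.3,"dz":0,"wx":0.01,"wy":-0.015,"wz":0},{"fingers":0,"dx":0,"dy":0.4,"dz":0,"wx":0,"wy":0,"wz":0},{"fingers":0,"dx":0,"dy":0.4,"dz":0,"wx":0,"wy":0,"wz":0}]'
python3 - <<'E'
from h import *
info();s=snapshot("scene")
cv2.imwrite("pics/s13.png",cv2.resize(s["pixels"][180:280,270:390],None,fx=5,fy=5))
E
```

```text
clock: 12.23
position: [0.5276, -0.0051, 0.1247]
eef_rot: [-0.0, 0.101, 0.995, -0.007]
ft_force: [-2.1, -9.9, 0.9]
width: 0.003
t 12.2333 heater [ -71.4 -103.3] world [ 0.5276 -0.0051  0.1247] rotcorr [ 0.014 -0.001  0.012] F [-2.1 -9.9  0.9]
```

View pics/s13.png

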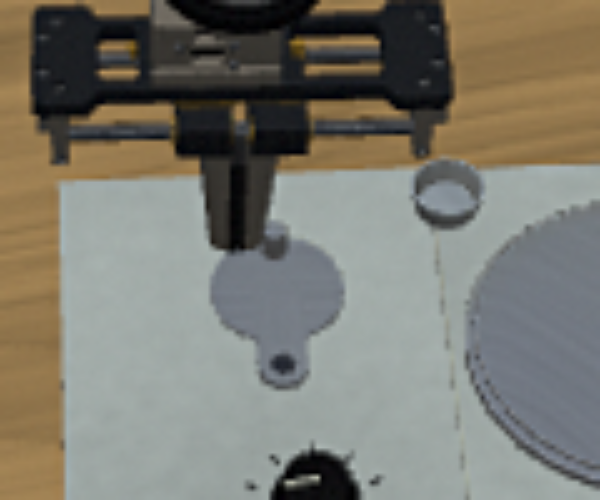

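```bash
python3 -m pendant '[{"fingers":0,"dx":-0.3,"dy":-1,"dz":0,"wx":0,"wy":0,"wz":0},{"fingers":0,"dx":-0.3,"dy":-1.5,"dz":0,"wx":0,"wy":0,"wz":0},{"fingers":0,"dx":-1,"dy":-1,"dz":2,"wx":0.01,"wy":0,"wz":0.01},{"fingers":0,"dx":-2,"dy":0,"dz":3,"wx":0,"wy":0,"wz":0},{"fingers":0,"dx":-3,"dy":0,"dz":2,"wx":0,"wy":0,"wz":0},{"fingers":0,"dx":-3,"dy":-1,"dz":2,"wx":0,"wy":0,"wz":0},{"fingers":0,"dx":-3,"dy":-2,"dz":1,"wx":0,"wy":0,"wz":0},{"fingers":0,"dx":0,"dy":0,"dz":0,"wx":0,"wy":0,"wz":0}]'
python3 - <<'E'
from h import *
info()
for n,b in (("scene",(180,280,270,390)),("top",(200,280,270,366))):
    s=snapshot(n); cv2.imwrite(f"pics/{n}14.png",cv2.resize(s["pixels"][b[0]:b[1],b[2]:b[3]],None,fx=6,fy=6,interpolation=cv2.INTER_CUBIC))
    for th in (0,.05,.1): print(n,th,[ (6*(np.array(proj(s,[*h2w(5-r*np.cos(th),-85-r*np.sin(th)),z]))-[b[2],b[0]])).round(0) for r,z in ((70,.137),(48,.119))])
E
```

```text
clock: 12.95
position: [0.3965, -0.0728, 0.2254]
eef_rot: [-0.002, 0.096, 0.995, -0.001]
ft_force: [0.3, 0.8, -0.1]
width: 0.002
t 12.95 heater [-187.3 -194.7] world [ 0.3965 -0.0728  0.2254] rotcorr [ 0.002 -0.005  0.001] F [ 0.3  0.8 -0.1]
scene 0 [array([327., 276.]), array([330., 346.])]
scene 0.05 [array([318., 276.]), array([324., 346.])]
scene 0.1 [array([310., 277.]), array([318., 347.])]
top 0 [array([264., 337.]), array([275., 288.])]
top 0.05 [array([272., 338.]), array([281., 289.])]
top 0.1 [array([280., 339.]), array([286., 289.])]
```

View pics/scene14.png

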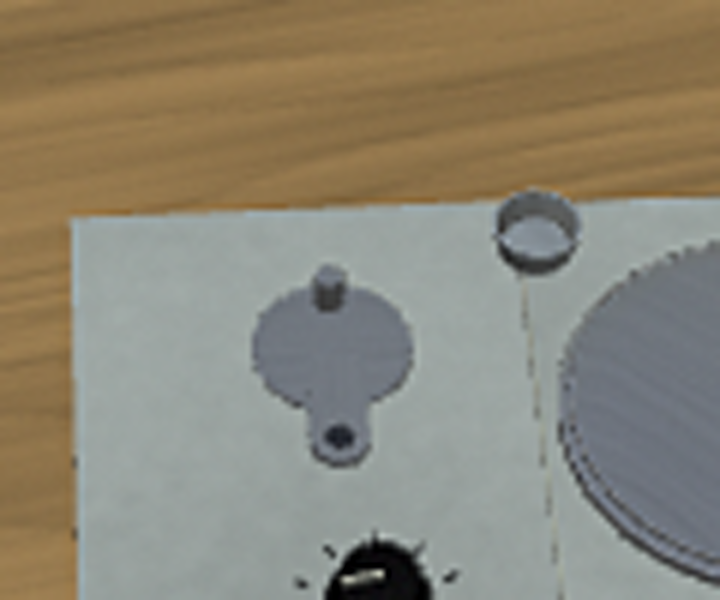

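View pics/top14.png

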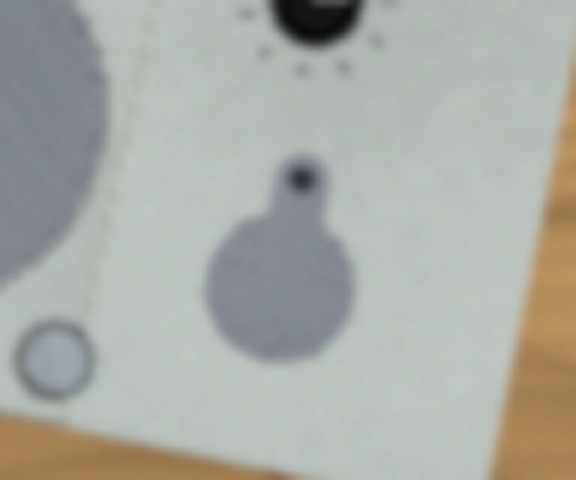

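```bash
python3 - <<'E'
from h import *
for n,b in (("scene",(180,280,270,390)),("top",(200,280,270,366))):
    s=snapshot(n)
    print(n,(6*(np.array(proj(s,[*h2w(5,-85),.122]))-[b[2],b[0]])).round(1))
    d=s["pixels"][b[0]:b[1],b[2]:b[3]].astype(int); g=cv2.resize(d.astype(np.uint8),None,fx=6,fy=6,interpolation=cv2.INTER_CUBIC)
    m=(g[...,1]<155)&(g[...,1]>100); 
    m=m.astype(np.uint8); k,l,st,c=cv2.connectedComponentsWithStats(m)
    for i in range(1,k):
        if st[i,4]>4000: print(i,st[i],c[i].round(1))
E
python3 - <<'E'
from h import *
s=snapshot("scene")
a=s["pixels"]; b=cv2.imread("pics/scene0.png"); d=cv2.absdiff(a,b).max(2); d[:185]=0
ys,xs=np.where(d>50); print(len(xs), xs.min() if len(xs) else 0, xs.max() if len(xs) else 0, ys.min() if len(xs) else 0, ys.max() if len(xs) else 0)
cv2.imwrite("pics/end.png",a)
E
```

```text
scene [337.7 435.6]
1 [     0      0    720    600 180847] [306.3 155.8]
2 [  555   239   165   351 40425] [651.  402.5]
3 [  250   263   165   208 19340] [332.5 358.8]
top [297.9 179.1]
1 [    0     0   107   285 24081] [ 45.6 125.6]
4 [  490    71    86   409 17297] [547.2 343.5]
5 [  207   157   145   203 18798] [282.4 275.4]
7 [    0   412   298    68 10474] [102.9 457. ]
22 311 338 225 246
```

View pics/end.png

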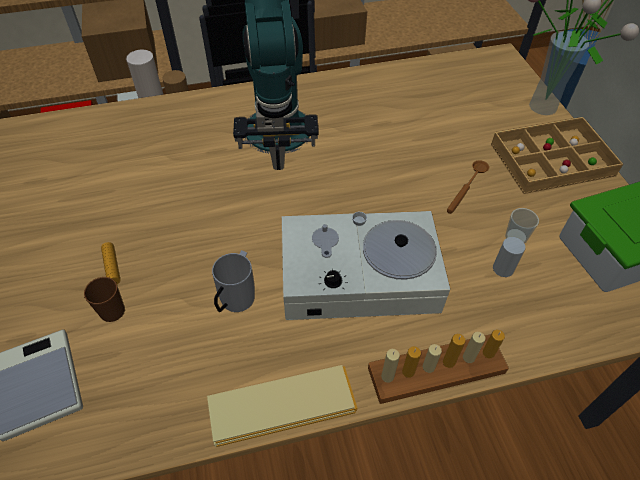

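```bash
python3 -c "
from h import *
print(env.hand_in())"
```

```text
the job is handed in; nothing more can be done
None
```

I reset the cut-out and closed the cover again, using only the shut fingertips. I then handed the job in at about 13 s on the robot's clock; no verdict is reported.

- **Opening:** I pushed the cover by its peg to about 1.7 rad, its far stop. The pictures showed the well clear.
- **Key press:** I pressed the key until the fingertips were at z ≈ 0.090 m, which is the end of its travel. I held it there for about 1 s, with readings of 10 to 37 N, and let it go. The key looked fully up in the picture after release.
- **Closing:** I pushed the cover back until a 10 N push gave almost no further movement, then backed the robot well away.

**Last checks:**
- **Cover angle:** The scene picture puts the cover at 0 rad and the top picture at about 0.01 rad, within what the cameras can resolve.
- **Other objects:** Comparing the scene picture with the one from the start, the only changes were at the cover. The dial, the pot lid, the tealight and the rest look unmoved.
- **Contact:** The force reading at the end was near zero, so the robot was touching nothing.
- **Failed or weak results:** After I released the key, the top camera's network did not find it and the scene camera's peg result was off. I used the picture and the given geometry instead. The key cannot be seen under the closed cover, so that it is up rests on the picture taken before closing.

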